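# Zero the class balance, then hold its draught lid open for loading

### The job

Get the classroom balance ready for a weighing: with its draught lid still shut, turn the tare knob until its pointer reads zero (the red mark). Then gently lift the lid to 60 degrees open (level with the orange band on the angle guide) and finish still holding it there with the knob left on zero; nothing keeps the lid up by itself, so do not let it fall, and leave the other things on the desk where they are.

Things in the scene. Friction and masses are not known exactly. Their poses are not given: they have to be found in the camera images.
- balance: white balance, fixed; origin on the desk under the middle of its square chamber; -x is its front (toward the robot), y its left, z up. Turned up to 0.35 rad. Base 160 (x) by 280 mm (y -200 to +80), top 45 mm high. On it, centred on the origin, a clear chamber 120 x 120 mm, walls up to 115 mm, shut by the lid. Right of it (-y) the tare knob on a white dial 104 mm across.
- zero_mark (a point): the red zero mark on the tare dial, 48 mm above the desk, straight in front (-x) of the knob's axis, 44 mm from it. The other ticks are black, every 15 degrees.
- angle_mark (a point): orange band at 60 degrees on the curved aluminium angle guide. The guide stands at the lid's left edge (y 66 to 70 mm in the balance's frame): an arc of radius 105 mm (8 mm wide) about the hinge axis, from level with it up to 223 mm above the desk, black ticks at 15, 30, 45 and 75 degrees.
- tare_knob (a joint): angle of the tare knob, rad: 0 = pointer on the red zero mark, positive = turned counter-clockwise seen from above; starts between +0.5 and +1.5 (so it has to go clockwise). Stops at +-2.5. It stays where it is left; about 0.04 N m turns it.
- tare_knob_grip (a point): on the knob's upright axis, 76 mm above the desk, turning with the knob. Grip: black upright bar 48 mm long along this x axis, 10 mm thick along y, from 58 to 88 mm above the desk, on a grey flange 56 mm across. The pointer (black, with a white line on the bar's top) points along this -x axis. The axis is at (-15, -140) mm in the balance's frame, 80 mm from the chamber wall.
- draught_lid (a joint): opening angle of the see-through amber lid (124 x 124 x 6 mm, orange rim, about 0.25 kg), rad: 0 = shut and level, 1.047 = 60 degrees, stop at 1.40. Hinged on the chamber's rear (+x) edge, its front edge swings up and back. It falls shut from any angle if let go.
- lid_bar (a point): middle of the lid's handle: a dark round bar 10 mm thick, 90 mm long along the balance's y, on two side arms 10 mm thick at its ends, level with the lid and 44 mm in front of its edge, so fingers can straddle it from above (39 mm free behind it). 168 mm from the hinge axis; 118 mm above the desk when shut. Being round it can turn between the fingers.
- lid_hinge (a point): middle of the hinge axis (along the balance's y), at (60, 0) mm in the balance's frame and 118 mm above the desk.
- petri_dish: bystander: round glass dish 90 mm across, 15 mm high, loose, left of the balance; origin under its centre.
- brass_weight: bystander: brass check weight 30 mm across, 38 mm high, loose, in front of the balance; origin under its centre.
- specimen_jar: bystander: green glass jar 66 mm across, 95 mm high, loose, to the right; origin under its centre.
- sorting_tray: bystander: white tray with compartments, 130 x 170 x 28 mm, loose, to the left; origin under its centre.

How it is judged (in metres and radians):
On the way:
1. with the lid still shut, the tare pointer is turned to zero (value of joint tare_knob between -0.1 and 0.1 rad and value of joint draught_lid below 0.06 rad), for 0.3 s.
At the end, for the whole second after the job is handed in: The robot is still holding the lid (touching it with more than 0.3 N, no loose thing propping it) steady at 60 degrees, within 7 degrees either way; the tare pointer is still within 0.1 rad (6 degrees) of zero; the loose bystanders are within 30 mm of where they stood (value of joint tare_knob between -0.1 and 0.1 rad and value of joint draught_lid between 0.927 and 1.167 rad and velocity of joint draught_lid between -0.1 and 0.1 rad/s and contact force between any of the fingers, the arm and draught_lid above 0.3 N and contact force between each of petri_dish, brass_weight, specimen_jar, sorting_tray and draught_lid below 0.1 N and distance of each of petri_dish, brass_weight, specimen_jar, sorting_tray from where it was at the start of the episode below 0.03 m); the arm keeps its last pose, push and grip.
It fails at once if the lid is let fall (closing faster than 2 rad/s) (velocity of joint draught_lid below -2 rad/s).
It fails at once if the lid is flung open (faster than 3 rad/s) (velocity of joint draught_lid above 3 rad/s).
It fails at once if a loose bystander is pushed more than 30 mm (distance of any of petri_dish, brass_weight, specimen_jar, sorting_tray from where it was at the start of the episode above 0.03 m).
It also fails if it takes over 48 s, if anything falls off the work surface, if the arm or the gripper's body presses on something with over 40 N, if the wrist force passes 120 N, or if a joint passes its speed limit or range.

### The arm

A 6-joint arm with a two-finger parallel gripper is mounted at the origin on the work surface. World frame = base frame: x ahead of the robot, y to its left, z up, the work surface at z = 0. Lengths are in mm, angles in degrees, forces in N, time in s.
With the tool pointing down it reaches from about 350 to 850 mm from the base axis. Payload 8.1 kg.
Tool frame: the origin (TCP) lies midway between the tips of the shut fingers; the grasp point (between the pads) lies 19 mm behind it; z points along the fingers, y is the direction in which the jaws open and shut (so a half turn about z gives the same grasp; the last joint's range is limited). The gripper opens to 85 mm and grips with 20 to 120 N. Pads are 22 mm wide; open, the fingers measure 114 mm over their backs; the gripper's body (76 mm by 85 mm) begins 54 mm behind the grasp point. The pads swing forward as they close: fully open they stand 13 mm farther back than shut.
Start: joints at [62.2, 7.471, 85.268, -0, 87.261, -4.893], TCP at [233.52, 552.697, 231.292] pointing down, gripper open.
Joint ranges: [-169.43, 169.43], [-51.17, 129.36], [1.28, 143.12], [-76.62, 256.62], [0, 156.53], [-152.29, 152.29]. Speed limits (degrees/s): [136.94, 136.94, 159.86, 180, 180, 180].

### API

Orientations are given as [roll, pitch, yaw] about the fixed x, y, z axes, in that order (R = Rz(yaw) Ry(pitch) Rx(roll)).
In Python, from bench import telemetry, snapshot, camera_params, job gives the robot as it stands. The module is installed in compiled form; this text tells all that it offers.
- The arm moves only by the shell command python3 -m jog 'ROWS' [FORCE]. ROWS is JSON, a list that holds one entry, the list of rows, each a list of 7 numbers: the shift along the tool's x, y, z in units of 50 mm (1.0 is 50 mm), then the turn, a rotation vector about the tool's x, y, z in units of 2 pi rad (1.0 is 2 pi rad), then the opening, from 0 (shut) to 1 (fully open). In form: [[[dx, dy, dz, rx, ry, rz, claw], ...]]. A call has 1 to 12 rows; each row shifts and turns the commanded pose from where the row before left it, along the tool's axes as they then stand; what a row does not reach is not made up. A row lasts 1/8 s, in which the tool goes at most 62.5 mm and 10.7 degrees, less where a joint would pass 70% of its speed; a pose out of reach is approached as far as the arm can. A call with a number of a shift or a turn outside -1 to 1 is refused whole. A call with a gripper value outside its range is refused whole. The fingers move at their own pace and stop on an object; FORCE is the grip in N (left out, the last holds). Time passes only in rows, so rows that do not move let the fingers close. It gives the time, the measured TCP pose, the force and the opening at its end, in the units of the state.
- telemetry.sense(): the state, without advancing time (a new reading comes with each control period).
- snapshot(name): name is "scene" or "top" or "wrist"; returns (picture, depth): 400x640x3 uint8, red, green, blue; 400x640 float32, mm along the optical axis (not along the pixel's ray), 0 where there is no reading.
- camera_params(name): a dict with "K" (3x3 intrinsics, pixels), "extrinsics" (4x4, takes a point from camera to world coordinates). Camera axes: x right, y down, z forward; pixel columns grow to the right and rows downward; lengths in mm; the calibration is good to about 2 mm. A picture is of the moment at which its call begins: read the wrist's pose just before it. camera_params takes no time and is no camera call; for the wrist camera it gives the pose at the moment of the call.
- job.hand_in(): hands the job in, once; it reports no verdict.
The state is a dict: "time": time; "joint_pos": joint angles; "qd": joint speeds; "joint_efforts": joint torques, N m; "tool_pos": TCP position; "tcp_rot": TCP orientation; "ft_force": force on the tool from outside, world axes, zero at the start; "wrist_torque": the same for the moment, N m; "finger_gap": finger opening in mm.
Only numpy, scipy, OpenCV 4.12 (cv2) and the standard library are available. Lean on these libraries where they do the work, as an engineer would, in place of code of your own. Each camera call takes 0.05 s, during which the arm holds its last target. There are 200 camera calls.

## Working session

There is one attempt and no reset: what is moved stays moved. The work goes in short steps, Python scripts to look and compute and a shell command to move; the robot and the scene stay as the last step left them, time stands still between calls to the robot, and variables do not carry over. Pictures are saved under pics/ and viewed, about 8 in all and at most 12, crops included, and the job is handed in when it is done.

```bash
mkdir -p pics
python3 - <<'E'
from bench import telemetry,snapshot,camera_params
import cv2,numpy as np
print(telemetry.sense())
for n in("scene","top"):
    p,d=snapshot(n); cv2.imwrite(f"pics/{n}0.png",p[:,:,::-1]); np.save(f"pics/{n}0.npy",d)
    c=camera_params(n); print(n,np.round(c["K"],1).tolist(),np.round(c["extrinsics"],3).tolist())
E
```

```text
{'time': 0.0, 'joint_pos': array([ 6.22017514e+01,  7.51451747e+00,  8.53307095e+01, -5.20870133e-04,
        8.72615759e+01, -4.89103493e+00]), 'qd': array([ 0.00592703, -0.04499903, -0.06390393, -0.01727919,  0.00227037,
       -0.07134409]), 'joint_efforts': array([-3.33688340e-04, -5.69387734e+01, -5.00555134e+01, -1.74591892e-04,
        1.45450851e-02,  1.95545323e-05]), 'tool_pos': array([233.2449362 , 552.20058827, 230.23688601]), 'tcp_rot': array([-1.79893542e+02, -8.58777978e-03,  1.57092804e+02]), 'ft_force': array([0.90686002, 0.64611897, 0.06014826]), 'wrist_torque': array([ 0.05171223, -0.01112921,  0.02224323]), 'finger_gap': 85.52600464051979}
scene [[427.6, 0.0, 320.5], [0.0, 427.6, 203.9], [0.0, 0.0, 1.0]] [[0.842, 0.295, -0.452, 1062.943], [0.54, -0.474, 0.696, -758.608], [-0.008, -0.83, -0.558, 816.708], [0.0, 0.0, 0.0, 1.0]]
top [[453.4, 0.0, 325.1], [0.0, 453.4, 203.0], [0.0, 0.0, 1.0]] [[0.003, -0.996, 0.088, 404.512], [-1.0, -0.002, 0.003, 65.043], [-0.002, -0.088, -0.996, 1519.984], [0.0, 0.0, 0.0, 1.0]]
```

View pics/top0.png

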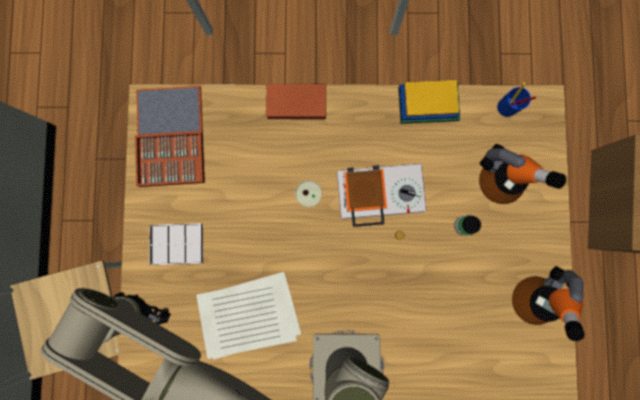

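View pics/scene0.png

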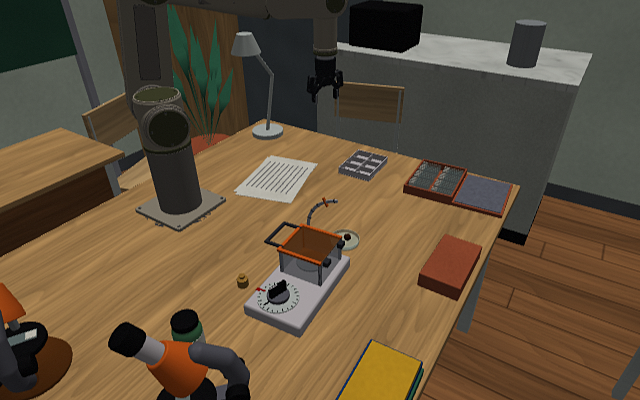

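The top view shows the balance with its chamber near (365,190), knob at (407,193) and red mark at (408,209). The weight is at (400,235), the jar at (467,225) and the dish at (308,194). The guide is the arc on the left in the scene view, around (325,210).

```bash
cat > h.py <<'E'
import numpy as np,cv2
from bench import telemetry,snapshot,camera_params
from scipy.spatial.transform import Rotation as R
def plane(c,uv,z):
    K,E=c["K"],c["extrinsics"]; r=np.linalg.inv(K)@[uv[0],uv[1],1]; r=E[:3,:3]@r
    return E[:3,3]+r*(z-E[2,3])/r[2]
def ray(c,uv):
    r=c["extrinsics"][:3,:3]@np.linalg.inv(c["K"])@[uv[0],uv[1],1]; return c["extrinsics"][:3,3],r/np.linalg.norm(r)
def tri(cs):
    A=0;b=0
    for c,uv in cs:
        o,r=ray(c,uv);P=np.eye(3)-np.outer(r,r);A=A+P;b=b+P@o
    X=np.linalg.solve(A,b); return X,[round(float(np.linalg.norm((np.eye(3)-np.outer(ray(c,uv)[1],ray(c,uv)[1]))@(X-c["extrinsics"][:3,3])),1) for c,uv in cs]
def proj(c,X):
    E=c["extrinsics"];p=c["K"]@(E[:3,:3].T@(np.array(X)-E[:3,3]));return p[:2]/p[2]
def W(xyz,o,yaw):  # balance->world, mm
    return np.r_[R.from_euler('z',yaw,degrees=True).as_matrix()@np.array(xyz,float)]+np.r_[o[0],o[1],0]
def plan(tp,rpy):  # remaining move in tool axes and row units
    s=telemetry.sense();T=R.from_euler('xyz',s["tcp_rot"],degrees=True);G=R.from_euler('xyz',rpy,degrees=True)
    print("shift50",np.round(T.inv().apply(np.array(tp)-s["tool_pos"])/50,3),"turn2pi",np.round((T.inv()*G).as_rotvec()/2/np.pi,4))
E
python3 - <<'E'
from h import *
c=camera_params("top")
for n,uv,z in [("c",(338,170),45),("c",(422,165),45),("c",(425,211),45),("c",(343,218),45),("knob",(407,193),76),("red",(408,209),48),("bar",(367,224),118),("weight",(400,235),38),("jar",(467,225),95),("dish",(308,194),15)]:
    print(n,plane(c,uv,z).round(0))
s=plane(c,(407,193),76)
w=camera_params("wrist");s=telemetry.sense();T=R.from_euler('xyz',s["tcp_rot"],degrees=True).as_matrix()
print("cam in tool",(T.T@(w["extrinsics"][:3,3]-s["tool_pos"])).round(1),(T.T@w["extrinsics"][:3,:3]).round(3).tolist(),w["K"][0])
E
```

```text
Traceback (most recent call last):
  File "h.py", line 13
    X=np.linalg.solve(A,b); return X,[round(float(np.linalg.norm((np.eye(3)-np.outer(ray(c,uv)[1],ray(c,uv)[1]))@(X-c["extrinsics"][:3,3])),1) for c,uv in cs]
                                                                                                                                                             ^
SyntaxError: closing parenthesis ']' does not match opening parenthesis '('
```

```bash
sed -i 's/^    X=np.linalg.solve.*/    X=np.linalg.solve(A,b); return X.round(1),[np.round(proj(c,X)-uv,1) for c,uv in cs]/' h.py
python3 - <<'E'
from h import *
c=camera_params("top")
for n,uv,z in [("c",(338,170),45),("c",(422,165),45),("c",(425,211),45),("c",(343,218),45),("knob",(407,193),76),("red",(408,209),48),("bar",(367,224),118),("weight",(400,235),38),("jar",(467,225),95),("dish",(308,194),15)]:
    print(n,plane(c,uv,z).round(0))
w=camera_params("wrist");s=telemetry.sense();T=R.from_euler('xyz',s["tcp_rot"],degrees=True).as_matrix()
print("cam in tool",(T.T@(w["extrinsics"][:3,3]-s["tool_pos"])).round(1),(T.T@w["extrinsics"][:3,:3]).round(3).tolist(),w["K"][0])
E
```

```text
c [643.  27.  45.]
c [ 661. -249.   45.]
c [ 509. -257.   45.]
c [486.  11.  45.]
knob [ 564. -193.   76.]
red [ 515. -201.   48.]
bar [463. -61. 118.]
weight [ 431. -176.   38.]
jar [ 462. -377.   95.]
dish [567. 126.  15.]
cam in tool [  72.4   -0.  -142.7] [[0.001, -0.959, -0.284], [1.0, 0.001, -0.0], [0.0, -0.284, 0.959]] [301.97632309   0.         318.99230555]
```

```bash
python3 -m jog '[[[-0.3,-0.2,-0.4,0,0,0,1],[-0.7,-0.5,-0.4,0,0,0,1],[-0.8,-0.6,-0.4,0,0,0,1],[-0.8,-0.65,-0.4,0,0,0,1],[-0.8,-0.65,-0.4,0,0,0,1],[-0.85,-0.65,0,0,0,0,1],[-0.85,-0.65,0,0,0,0,1],[-0.85,-0.65,0,0,0,0,1],[-0.85,-0.65,0,0,0,0,1],[-0.85,-0.65,0,0,0,0,1],[-0.85,-0.65,0,0,0,0,1],[-0.85,-0.65,0,0,0,0,1]]]' && python3 -m jog '[[[-0.8,-0.65,0,0,0,0,1],[-0.7,-0.6,0,0,0,0,1],[-0.5,-0.4,0,0,0,0,1],[0,0,0,0,0,0.029,1],[0,0,0,0,0,0.029,1],[0,0,0,0,0,0.029,1],[0,0,0,0,0,0.029,1],[0,0,0,0,0,0.029,1],[0,0,0,0,0,0.029,1],[0,0,0,0,0,0.029,1],[0,0,0,0,0,0.029,1],[0,0,0,0,0,0.029,1]]]'
python3 - <<'E'
from h import *
s=telemetry.sense();print(s["tool_pos"],s["tcp_rot"])
import pickle
pickle.dump(camera_params("wrist"),open("c1.pkl","wb"));p,d=snapshot("wrist");cv2.imwrite("pics/w1.png",p[:,:,::-1]);np.save("pics/w1.npy",d)
E
```

```text
time: 1.6
tool_pos: [525.4, 38.8, 333.0]
tcp_rot: [180.0, 0.1, 157.1]
ft_force: [0.3, 1.4, -0.3]
finger_gap: 85.4
time: 3.1
tool_pos: [584.5, -74.4, 332.9]
tcp_rot: [179.9, -0.0, 62.8]
ft_force: [0.1, 0.4, -0.1]
finger_gap: 85.3
[584.51308648 -74.41521983 332.85765679] [ 1.79929536e+02 -1.08687219e-03  6.27596294e+01]
```

View pics/w1.png

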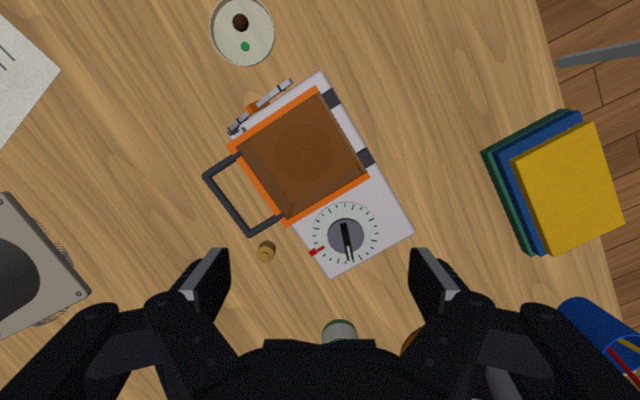

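The wrist view shows the knob centre near (346,235) with its white pointer line running to about (350,262). The red mark is at (316,251), the lid handle bar runs from (207,177) to (250,233), and the orange guide band is near (250,107). Next I enlarge the knob and bar.

Run:
```python
import cv2
p=cv2.imread("pics/w1.png")
cv2.imwrite("pics/w1k.png",cv2.resize(p[130:290,195:415],None,fx=3.6,fy=3.6,interpolation=cv2.INTER_CUBIC))
```

```text
(no output)
```

View pics/w1k.png

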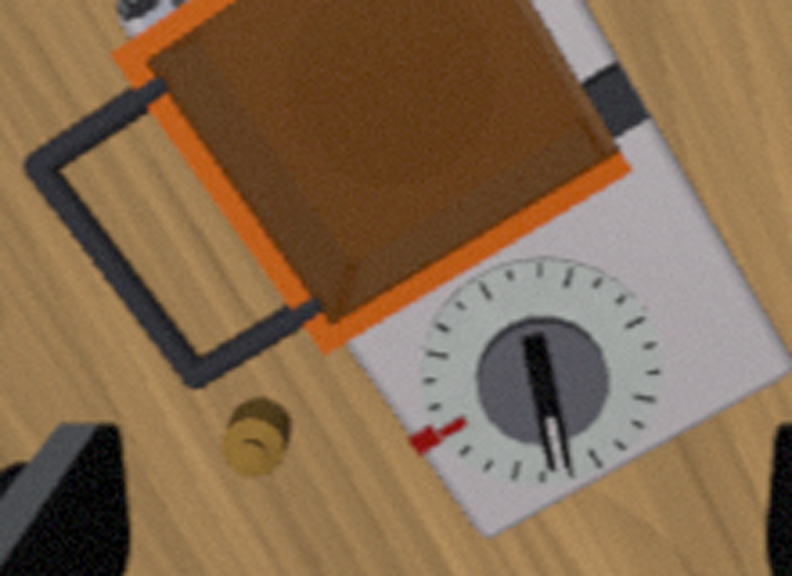

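Run:
```python
from h import *
import pickle
c=pickle.load(open("c1.pkl","rb"));d=np.load("pics/w1.npy")
P=lambda u,v,z:plane(c,(u/3.6+195,v/3.6+130),z)
az=lambda a:np.degrees(np.arctan2(a[1],a[0])).round(1)
L,Rr=P(45,163,118),P(197,372,118);print("bar",L.round(),Rr.round(),np.linalg.norm(L-Rr).round(1),"mid",((L+Rr)/2).round(1),"yaw",az(L-Rr)-90)
a,b,e=P(115,50,121),P(325,350,121),P(630,165,121);print("lid",a.round(),b.round(),e.round(),np.linalg.norm(a-b),np.linalg.norm(e-b),"yaw",az(a-b)-90,az(e-b))
k=P(543,380,58);r=P(465,424,48);print("knob(flange)",k.round(1),"red inner",r.round(1),"yaw",az(k-r),np.linalg.norm((k-r)[:2]))
t,u=P(534,336,88),P(558,470,88);print("knob bar az",az(t-u),np.linalg.norm(t-u))
print("bartop ctr",P(544,396,88).round(1))
def depthpt(u,v):
    u,v=u/3.6+195,v/3.6+130;z=d[int(round(v)),int(round(u))];q=np.linalg.inv(c["K"])@[u,v,1]*z;return (c["extrinsics"]@np.r_[q,1])[:3].round(1)
print("depth: handle",depthpt(121,268),"knobtop",depthpt(544,390),"lid",depthpt(470,230),"base",depthpt(700,330),"guide",depthpt(135,5))
m=k
for ps in (4,5,6): print(ps,(k-W([-15,-140,0],[0,0],ps))[:2].round(1),((L+Rr)/2-W([-108,0,0],[0,0],ps))[:2].round(1))
```

```text
bar [462. -19. 118.] [ 468. -108.  118.] 88.9 mid [464.7 -63.2 118. ] yaw 4.0
lid [504.   2. 121.] [ 513. -120.  121.] [ 636. -109.  121.] 122.70209069372791 123.15046841186343 yaw 4.599999999999994 5.4
knob(flange) [ 569.  -192.9   58. ] red inner [ 529.  -200.4   48. ] yaw 10.6 40.76839355756565
knob bar az 73.6 57.966837894791354
bartop ctr [ 569.9 -186.    88. ]
depth: handle [465.3 -61.8 120. ] knobtop [ 571.  -183.7   88. ] lid [ 578.2 -104.3  120.9] base [ 636.7 -208.3   45.2] guide [528.7   8.9 162.9]
4 [574.2 -52.2] [572.4 -55.7]
5 [571.8 -52.1] [572.3 -53.8]
6 [569.3 -52.1] [572.1 -51.9]
```

Run:
```python
from h import *
plan([569.3,-193,190],[180,0,73.6])
```

```text
shift50 [-2.24   0.832  2.857] turn2pi [ 0.0002  0.     -0.0316]
```

```bash
python3 -m jog '[[[-0.5,0.18,0.2,0,0,0,1],[-0.7,0.25,0.5,0,0,0,1],[-0.6,0.22,0.7,0,0,0,1],[-0.44,0.18,0.8,0,0,0,1],[0,0,0.5,0,0,-0.016,1],[0,0,0.16,0,0,-0.0155,1],[0,0,0,0,0,0,1],[0,0,0,0,0,0,1]]]'
python3 - <<'E'
from h import *
import pickle
s=telemetry.sense();print(s["tool_pos"],s["tcp_rot"])
pickle.dump(camera_params("wrist"),open("c2.pkl","wb"));p,d=snapshot("wrist");cv2.imwrite("pics/w2.png",p[:,:,::-1]);np.save("pics/w2.npy",d)
E
```

```text
time: 4.15
tool_pos: [571.8, -192.7, 189.8]
tcp_rot: [179.9, 0.0, 74.4]
ft_force: [-0.2, -0.2, -0.3]
finger_gap: 85.6
[ 571.75894907 -192.67375521  189.78192923] [1.79899608e+02 2.21558202e-02 7.44120910e+01]
```

View pics/w2.png

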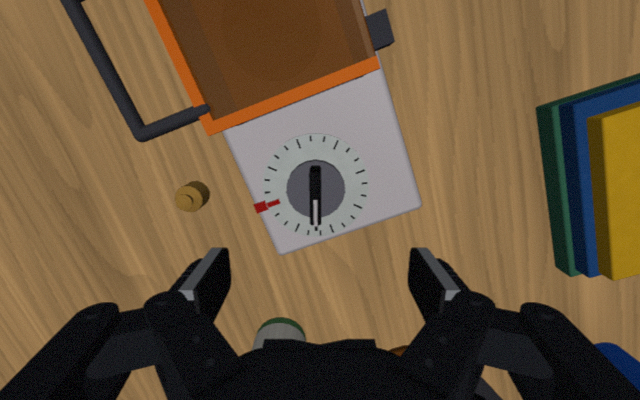

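Closer wrist view: the knob bar runs from (315,167) to its pointer tip at (316,225), the flange centre is (316,188), the red mark's inner end is (279,202), and the bar's right corner is (142,137).

Run:
```python
from h import *
import pickle
c1,c2=[pickle.load(open(f,"rb")) for f in("c1.pkl","c2.pkl")]
q=lambda u,v:(u/3.6+195,v/3.6+130)
az=lambda a:np.degrees(np.arctan2(a[1],a[0])).round(1)
for n,a,b in [("flange",q(543,380),(316,188)),("red in",q(465,424),(279,202)),("red out",q(411,441),(255,208.5)),("bar far end",q(534,336),(315.5,167)),("ptr tip",q(558,470),(316.5,225)),("handle R corner",q(196,375),(141,135)),("lid corner",q(325,350),(210,133))]: print(n,*tri([(c1,a),(c2,b)]))
k=plane(c2,(316,188),58);r=plane(c2,(279,202),48);ro=plane(c2,(255,208.5),48);t,u=plane(c2,(315.5,167),88),plane(c2,(316.5,225),88)
print(k,r,ro,az(k-r),az(k-ro),az(t-u))
g=cv2.cvtColor(cv2.imread("pics/w2.png"),cv2.COLOR_BGR2GRAY)
d=np.load("pics/w2.npy");v,u=np.mgrid[150:240,290:345];z=d[v,u]
X=np.stack([(u-c2["K"][0,2])/c2["K"][0,0]*z,(v-c2["K"][1,2])/c2["K"][1,1]*z,z],-1).reshape(-1,3)@c2["extrinsics"][:3,:3].T+c2["extrinsics"][:3,3]
m=(X[:,2]>80)&(X[:,2]<95);Y=X[m];print(len(Y),Y.mean(0));w,V=np.linalg.eigh(np.cov(Y[:,:2].T));print("depth bar az",az(V[:,1]),"ext",np.ptp(Y[:,:2]@V[:,1]),np.ptp(Y[:,:2]@V[:,0]),"mid",(V@((lambda s:(s.max(0)+s.min(0))/2)(Y[:,:2]@V))))
```

```text
flange [ 569.1 -192.2   59.5] [array([-0.1,  0. ]), array([ 0.1, -0. ])]
red in [ 530.6 -197.1   55.5] [array([ 0., -0.]), array([-0.1,  0. ])]
red out [ 501.  -202.    36.8] [array([-0.2,  0.2]), array([ 0.4, -0.2])]
bar far end [ 574.1 -173.1   59.1] [array([-0.2,  0. ]), array([ 0.3, -0. ])]
ptr tip [ 562.3 -215.5   91.8] [array([ 0.6, -0.2]), array([-0.9,  0.1])]
handle R corner [ 467.6 -107.9  120. ] [array([-0.1,  0.1]), array([ 0.1, -0.1])]
lid corner [ 514.2 -119.6  122.2] [array([ 0.3, -0.3]), array([-0.7,  0.4])]
[ 568.87071267 -192.59422245   58.        ] [ 529.00115362 -199.08822187   48.        ] [ 503.96667494 -199.14262059   48.        ] 9.3 5.8 75.2
659 [ 567.78848959 -192.58215254   87.88365803]
depth bar az 74.4 ext 48.170507538187266 9.600262305363003 mid [ 567.33015675 -193.95124474]
```

```bash
python3 -m jog '[[[-0.02,-0.06,0.3,0,0,0,1],[0,0,0.6,0,0,0,1],[0,0,0.6,0,0,0,1],[0,0,0.5,0,0,0,1],[0,0,0.3,0,0,0,1],[0,0,0.16,0,0,0,1],[0,0,0,0,0,0,1],[0,0,0,0,0,0,0],[0,0,0,0,0,0,0],[0,0,0,0,0,0,0],[0,0,0,0,0,0,0],[0,0,0,0,0,0,0]]]' 30
python3 - <<'E'
from h import *
import pickle
s=telemetry.sense();print(s["tool_pos"],s["tcp_rot"],s["finger_gap"])
# lid yaw from orange rim, view 1, via depth
c=pickle.load(open("c1.pkl","rb"));d=np.load("pics/w1.npy");p=cv2.imread("pics/w1.png")
h=cv2.cvtColor(p,cv2.COLOR_BGR2HSV);v,u=np.nonzero((h[...,0]>5)&(h[...,0]<15)&(h[...,1]>150)&(h[...,2]>100))
z=d[v,u];X=np.stack([(u-c["K"][0,2])/c["K"][0,0]*z,(v-c["K"][1,2])/c["K"][1,1]*z,z],-1)@c["extrinsics"][:3,:3].T+c["extrinsics"][:3,3]
m=(abs(X[:,2]-121)<5)&(X[:,0]>480)&(X[:,0]<660)&(X[:,1]>-140)&(X[:,1]<20);print(m.sum(),cv2.minAreaRect(X[m][:,:2].astype(np.float32)))
m=(X[:,2]>130)&(X[:,2]<240)&(abs(X[:,1])<60);print("guide band",m.sum(),X[m].mean(0).round(1))
E
```

```text
time: 5.7
tool_pos: [568.4, -192.4, 65.6]
tcp_rot: [180.0, 0.0, 74.5]
ft_force: [-0.0, 0.8, 2.5]
finger_gap: 9.2
[ 568.43318211 -192.38937794   65.6115539 ] [1.79974578e+02 3.08215868e-03 7.44747892e+01] 9.1534915347147
5241 ((567.163818359375, -53.60923767089844), (125.0361557006836, 123.81381225585938), 4.984350204467773)
guide band 133 [569.6  14.3 215.9]
```

```bash
python3 -m jog '[[[0,0,0,0,0,0.013,0],[0,0,0,0,0,0.02,0],[0,0,0,0,0,0.02,0],[0,0,0,0,0,0.02,0],[0,0,0,0,0,0.02,0],[0,0,0,0,0,0.02,0],[0,0,0,0,0,0.02,0],[0,0,0,0,0,0.02,0],[0,0,0,0,0,0.02,0],[0,0,0,0,0,0.02,0],[0,0,0,0,0,0,0],[0,0,0,0,0,0,0]]]'
python3 -m jog '[[[0,0,0,0,0,0,0],[0,0,0,0,0,0,1],[0,0,0,0,0,0,1],[0,0,0,0,0,0,1],[0,0,0,0,0,0,1],[0,0,-0.3,0,0,0,1],[0,0,-0.6,0,0,0,1],[0,0,-0.8,0,0,0,1],[0,0,-0.8,0,0,0,1],[0,0,-0.5,0,0,0,1],[0,0,0,0,0,0,1],[0,0,0,0,0,0,1]]]'
python3 - <<'E'
from h import *
import pickle
s=telemetry.sense();print(s["tool_pos"],s["tcp_rot"])
pickle.dump(camera_params("wrist"),open("c3.pkl","wb"));p,d=snapshot("wrist");cv2.imwrite("pics/w3.png",p[:,:,::-1])
cv2.imwrite("pics/w3k.png",cv2.resize(p[100:280,200:440,::-1],None,fx=3.2,fy=3.2,interpolation=cv2.INTER_CUBIC))
c=camera_params("wrist");z=d.ravel();v,u=[a.ravel() for a in np.indices(d.shape)]
X=np.stack([(u-c["K"][0,2])/c["K"][0,0]*z,(v-c["K"][1,2])/c["K"][1,1]*z,z],-1)@c["extrinsics"][:3,:3].T+c["extrinsics"][:3,3]
Y=X[(abs(X[:,2]-88)<5)&(np.hypot(X[:,0]-568,X[:,1]+193)<40)][:,:2].astype(np.float32);print(len(Y),cv2.minAreaRect(Y),cv2.fitLine(Y,cv2.DIST_L2,0,.01,.01).ravel())
m=(abs(X[:,2]-119)<6)&(X[:,0]>440)&(X[:,0]<480)&(abs(X[:,1]+60)<70);print("bar",m.sum(),cv2.minAreaRect(X[m][:,:2].astype(np.float32)) if m.sum() else 0)
E
```

```text
time: 7.2
tool_pos: [569.7, -194.0, 65.7]
tcp_rot: [179.8, -0.2, 5.0]
ft_force: [7.7, -7.3, -5.0]
finger_gap: 9.1
time: 8.7
tool_pos: [567.9, -192.2, 214.8]
tcp_rot: [-180.0, 0.0, 5.0]
ft_force: [0.1, 0.7, -0.7]
finger_gap: 85.6
[ 567.92291017 -192.17224145  214.82970788] [-1.79984654e+02  3.03438397e-02  4.99254510e+00]
548 ((567.6535034179688, -193.76971435546875), (47.780338287353516, 9.496546745300293), 5.187627792358398) [ 9.9598110e-01  8.9563429e-02  5.6824493e+02 -1.9369742e+02]
bar 670 ((463.07867431640625, -33.50384521484375), (50.40752410888672, 24.356945037841797), 72.57456970214844)
```

View pics/w3k.png

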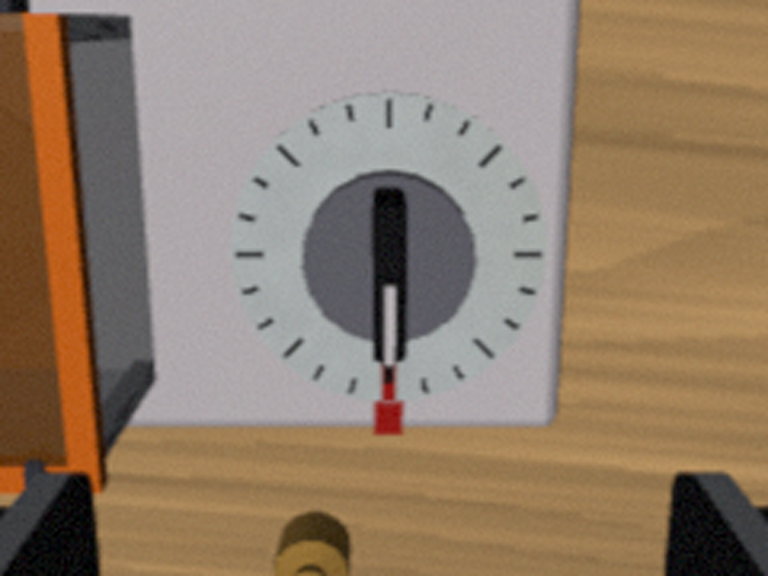

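The pointer sits on the red mark: white line at x=389 and red mark at x=388 in the crop, and depth gives a bar azimuth of 5.1° against 5.0° for the balance. Next I go above the handle bar.

```bash
python3 -m jog '[[[0,0,0,0,0,-0.025,0.45],[0,0,0,0,0,-0.025,0.45],[0,0,0,0,0,-0.025,0.45],[0,0,0,0,0,-0.025,0.45],[0,0,0,0,0,-0.025,0.45],[0,0,0,0,0,-0.025,0.45],[0,0,0,0,0,-0.025,0.45],[0,0,0,0,0,-0.025,0.45],[0,0,0,0,0,-0.025,0.45],[0,0,0,0,0,-0.025,0.45],[0,0,0,0,0,0,0.45]]]'
python3 -m jog '[[[0.3,-0.2,0,0,0,0,0.45],[0.6,-0.4,0,0,0,0,0.45],[0.7,-0.5,0,0,0,0,0.45],[0.7,-0.45,0,0,0,0,0.45],[0.46,-0.3,0,0,0,0,0.45],[0,0,0.3,0,0,0,0.45],[0,0,0.5,0,0,0,0.45],[0,0,0.2,0,0,0,0.45],[0,0,0,0,0,0,0.45],[0,0,0,0,0,0,0.45]]]'
python3 - <<'E'
from h import *
s=telemetry.sense();print(s["tool_pos"],s["tcp_rot"],s["finger_gap"])
c=camera_params("wrist");p,d=snapshot("wrist");cv2.imwrite("pics/w4.png",p[:,:,::-1])
z=d.ravel();v,u=[a.ravel() for a in np.indices(d.shape)]
X=np.stack([(u-c["K"][0,2])/c["K"][0,0]*z,(v-c["K"][1,2])/c["K"][1,1]*z,z],-1)@c["extrinsics"][:3,:3].T+c["extrinsics"][:3,3]
m=(abs(X[:,2]-120)<5)&(X[:,0]>440)&(X[:,0]<490)&(abs(X[:,1]+63)<30);print("bar",m.sum(),X[m].mean(0),np.ptp(X[m][:,0]),X[m][:,2].max())
plan([463.5,-62.8,99],[180,0,95])
E
```

```text
time: 10.12
tool_pos: [567.5, -192.0, 213.6]
tcp_rot: [-179.9, -0.1, 94.9]
ft_force: [-0.4, 0.2, 0.2]
finger_gap: 38.3
time: 11.38
tool_pos: [464.6, -63.2, 165.9]
tcp_rot: [180.0, 0.0, 94.9]
ft_force: [0.4, 1.2, 0.7]
finger_gap: 38.2
[464.60607553 -63.24681831 165.90484085] [1.79960666e+02 1.58540585e-02 9.49429668e+01] 38.24390473488249
bar 1248 [462.418795   -61.6311718  122.14288815] 14.322773912976174 124.80666027342812
shift50 [ 0.012 -0.025  1.343] turn2pi [ 0.0002  0.0001 -0.0001]
```

View pics/w4.png

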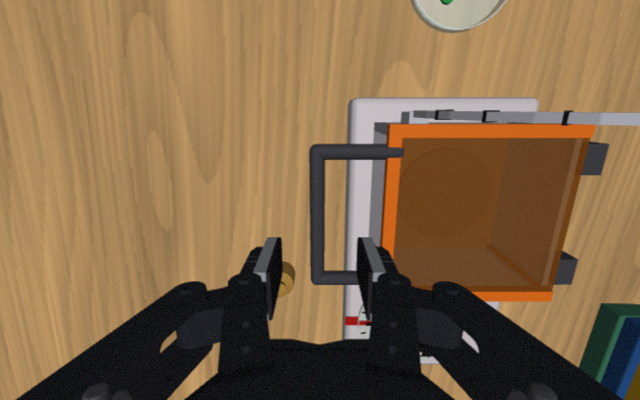

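The jaws straddle the handle bar (bar at column 318, fingers at 268 and 370), and the bar's x comes out at 462.4. I descend and grip.

```bash
python3 -m jog '[[[0.01,-0.04,0.2,0,0,0,0.45],[0,0,0.4,0,0,0,0.45],[0,0,0.4,0,0,0,0.45],[0,0,0.24,0,0,0,0.45],[0,0,0.08,0,0,0,0.45],[0,0,0,0,0,0,0.45]]]'
python3 -m jog '[[[0,0,0,0,0,0,0],[0,0,0,0,0,0,0],[0,0,0,0,0,0,0],[0,0,0,0,0,0,0],[0,0,0,0,0,0,0]]]' 30
```

```text
time: 12.18
tool_pos: [462.2, -62.6, 99.5]
tcp_rot: [180.0, 0.0, 95.0]
ft_force: [-1.1, 0.3, 0.1]
finger_gap: 38.8
time: 12.8
tool_pos: [463.1, -62.7, 100.1]
tcp_rot: [179.9, 0.0, 95.0]
ft_force: [5.9, 0.2, 2.8]
finger_gap: 8.8
```

```bash
python3 -m jog '[[[0,0,-0.059,0,0,0,0],[0,0.004,-0.117,0,0,0,0],[0,0.014,-0.175,0,0,0,0],[0,0.023,-0.174,0,0,0,0],[0,0.032,-0.173,0,0,0,0],[0,0.041,-0.171,0,0,0,0],[0,0.05,-0.169,0,0,0,0],[0,0.059,-0.166,0,0,0,0],[0,0.067,-0.163,0,0,0,0],[0,0.076,-0.159,0,0,0,0],[0,0.084,-0.155,0,0,0,0],[0,0,0,0,0,0,0]]]'
python3 - <<'E'
from h import *
p,d=snapshot("scene");cv2.imwrite("pics/s2.png",cv2.resize(p[130:350,200:420,::-1],None,fx=2.7,fy=2.7,interpolation=cv2.INTER_CUBIC))
plan([569.2-.996*(145.5-59.6)+0.5,0,0],[180,0,95])
E
```

```text
time: 14.3
tool_pos: [486.0, -60.6, 183.3]
tcp_rot: [179.8, 0.0, 95.0]
ft_force: [14.1, -0.9, -10.1]
finger_gap: 8.8
shift50 [1.213 0.063 3.659] turn2pi [ 0.0004  0.0001 -0.    ]
```

View pics/s2.png

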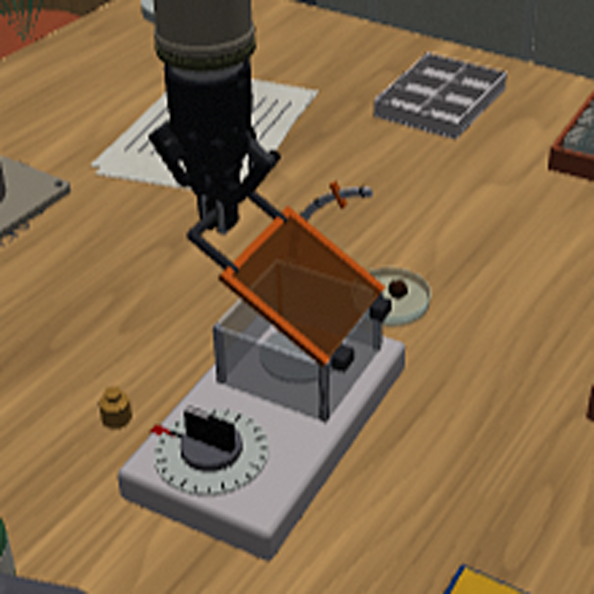

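The lid is lifting at about 30° with the bar still in the fingers (crop, around (215,215)), and the pointer is still on red. I continue the arc with a small correction toward the hinge.

```bash
python3 -m jog '[[[0,0.102,-0.14,0,0,0,0],[0,0.11,-0.14,0,0,0,0],[0,0.112,-0.137,0,0,0,0],[0,0.119,-0.131,0,0,0,0],[0,0.124,-0.126,0,0,0,0],[0,0.128,-0.121,0,0,0,0],[0,0.134,-0.114,0,0,0,0],[0,0.14,-0.107,0,0,0,0],[0,0.145,-0.1,0,0,0,0],[0,0.15,-0.092,0,0,0,0],[0,0,0,0,0,0,0],[0,0,0,0,0,0,0]]]'
python3 - <<'E'
from h import *
s=telemetry.sense();print(s["tool_pos"],s["tcp_rot"],s["ft_force"])
g=s["tool_pos"]+[0,0,19];H=W([60,0,118],[569.2,-53.4],5);v=R.from_euler('z',-5,degrees=True).apply(g-H);print("rel",v,"ang",np.degrees(np.arctan2(v[2],-v[0])),np.hypot(v[0],v[2]))
c=camera_params("scene");p,d=snapshot("scene");cv2.imwrite("pics/s3.png",cv2.resize(p[130:350,200:420,::-1],None,fx=2.7,fy=2.7,interpolation=cv2.INTER_CUBIC))
# lid plane angle from orange rim depth
h=cv2.cvtColor(p,cv2.COLOR_RGB2HSV);vv,u=np.nonzero((h[...,0]>5)&(h[...,0]<15)&(h[...,1]>170)&(h[...,2]>100))
z=d[vv,u];X=np.stack([(u-c["K"][0,2])/c["K"][0,0]*z,(vv-c["K"][1,2])/c["K"][1,1]*z,z],-1)@c["extrinsics"][:3,:3].T+c["extrinsics"][:3,3]
B=R.from_euler('z',-5,degrees=True).apply(X-[569.2,-53.4,0])
m=(abs(B[:,1])<63)&(B[:,2]>100)&(B[:,2]<260)&(abs(B[:,0])<90);B=B[m];print(len(B),B.min(0),B.max(0))
k=np.polyfit(B[:,2],B[:,0],1);print("lid angle",np.degrees(np.arctan2(1,-k[0])))
E
```

```text
time: 15.85
tool_pos: [547.4, -55.3, 245.0]
tcp_rot: [180.0, 0.0, 95.0]
ft_force: [-6.1, -1.9, 7.8]
finger_gap: 9.1
[547.38355644 -55.28286145 244.98115734] [1.79995906e+02 3.07186624e-02 9.49907638e+01] [-6.05934028 -1.94527212  7.78527832]
rel [-8.18975276e+01  2.57317494e-02  1.45981157e+02] ang 60.70694847113273 167.38489574908255
312 [ -1.82723593 -62.82197559 119.49738073] [ 66.69962388  62.86255719 229.04190078]
lid angle 60.00369675656562
```

View pics/s3.png

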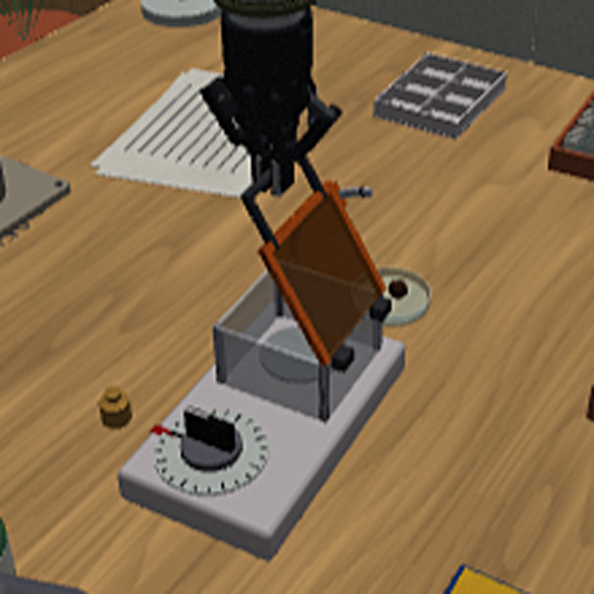

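The lid stands at 60°: the rim depth gives 60.0° and the tool position 60.7°. In the crop the lid edge meets the orange band near (335,190), the bar is in the fingers at (275,180), and the pointer is on red. I settle briefly, check it is steady, and hand in.

```bash
python3 -m jog '[[[0,0,0,0,0,0,0],[0,0,0,0,0,0,0],[0,0,0,0,0,0,0],[0,0,0,0,0,0,0]]]' && python3 -c "
from bench import telemetry,job
s=telemetry.sense();print(s['qd'].round(2),s['ft_force'],s['finger_gap']);print(job.hand_in())"
```

```text
time: 16.4
tool_pos: [547.3, -55.3, 244.9]
tcp_rot: [180.0, 0.0, 95.0]
ft_force: [-6.1, -2.4, 7.9]
finger_gap: 8.6
[-0.06  0.1  -0.01  0.03 -0.06 -0.03] [-6.10262114 -2.4221996   7.92642693] 8.648841259256434
the job is handed in; nothing more can be done
None
```

The job is handed in at 16.4 s of the 48 s allowed. `hand_in` gives no verdict.

- **Tare knob:** with the lid shut, I gripped the knob and turned it about 69.5° clockwise. The close-up showed the pointer on the red mark: the bar's measured direction was 5.1–5.2° and the balance's 5.0°. In the last scene picture, after the lift, it was still on the mark.
- **Lid:** I gripped the handle bar and lifted it along its arc at no more than about 0.4 rad/s (commanded). The orange rim's depth gives 60.0° open and the tool position 60.7°.
- **Hold at hand-in:** the arm was steady, with the bar still gripped (finger gap 8.6 mm, about 10 N at the wrist).
- **Other things on the desk:** the last picture shows the weight and dish where they stood and the tray undisturbed. I judged this by eye and did not measure it. The jar was barely in that view, but the arm did not go near it.
- **Disagreements:** early estimates of the balance's direction ranged from 4.0° to 10.6°, the highest from the red mark. The rim fit settled it at 5.0°, and the close-up picture confirmed that.

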